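# Restock the tilted counter display and close its bookend

## Task

A slim tin already stands in the tilted display tray on the cupping counter. Stand the glass jar and the filter carton beside it, in any order, each square on the sloping floor, so that all three are between the tray's right-hand end and the wooden bookend; set the glass jar down gently. Then slide the bookend up snug so that no gaps are left in the row, and leave the bowl, mug, glass and spoon where they are.

Things in the scene. Friction and masses are not known exactly. Their poses are not given: they have to be found in the camera images.
- tray: Open wooden tray, fixed on a wire stand; its floor slopes 25 degrees, low edge and open top away from the robot, towards the customers. Origin: centre of the inner floor's surface, 52 mm above the counter. z: square to the floor, out of the tray; x: down the slope; y: along the row, to the robot's left. Inside 74 mm (x) by 263 mm (y); walls 10 mm thick, 45 mm high above the floor.
- tray_end (a point): Foot of the tray's right-hand end wall: middle of the line where its inner face meets the floor (tray y = -131.5 mm). Axes as the tray's. The row is packed from here towards +y.
- bookend (a joint): Travel (m) of the wooden bookend in the tray: 0 with its back on the left end wall, growing to the right (tray -y), up to 0.21. It stays put; about 3 N slides it alone, up to 12 N with the whole row. Its face, towards the items, is at tray y = +97.5 mm minus the travel. It starts with 27 to 44 mm more room than the three things need; with the row tight it reads about 0.0455.
- bookend_grip (a point): Point in the bookend's rib, 20 mm below its top (79 mm above the tray floor), 22 mm behind its face; axes as the tray's. The bookend is 99 mm high and 34 mm thick along the row: a face board 10 mm thick, 68 mm wide, and behind its middle a rib 24 mm thick and 34 mm wide (tray x), which can be pinched across its 34 mm width.
- jar: Straight-sided glass jar of coffee beans with a metal lid, 62 mm diameter, 108 mm high, about 0.34 kg, standing on the counter to the left of the tray. Origin: centre of its underside; z up its axis.
- tin: Slim metal tin with a round black cap, 62 mm (its x) by 44 mm (its y), 112 mm high with the cap, about 0.28 kg. It stands in the tray, square to the floor, near the right-hand end, with a gap of up to 10 mm to the end wall, its 62 mm side along the tray's x. Origin: centre of its underside; z up its height.
- carton: Brown cardboard carton, rigid, 62 mm (its x) by 78 mm (its y), 98 mm high, about 0.16 kg, standing on the counter to the left of the tray. Origin: centre of its underside; z up. It fits the tray only with its 62 mm side along the tray's x.
- bowl: Pale cupping bowl, 110 mm across, 65 mm high, beyond the work; leave alone. Origin: centre of its underside.
- mug: White mug, 80 mm across, 95 mm high, handle to its +y, beyond the work; leave alone. Origin: centre of its underside.
- glass: Clear tumbler, 66 mm across, 90 mm high, to the right of the tray; leave alone. Origin: centre of its underside.
- spoon: Steel spoon 170 mm long lying on the counter beyond the tray; leave alone. Origin near its middle, underside.
There are look-alikes about, which are no part of the job. What is meant by the carton is not blue or orange, and is the larger of those in its own colour.

How it is judged (in metres and radians):
At the end, for the whole second after the job is handed in: Jar, tin and carton stand at rest in the tray between its right-hand end wall and the bookend, undersides on the floor within 8 mm, square to it within 7 degrees; the bookend is slid up so that at most 7 mm of gap in all is left (travel 0.0385 to 0.0505 m) (z of jar in the frame of tray between -0.006 and 0.008 m and x of jar in the frame of tray between -0.012 and 0.012 m and y of jar in the frame of tray between -0.1315 and 0.08 m and angle between the z axis of each of jar, tin, carton and the z axis of tray, either way round below 0.12 rad and linear speed of each of jar, tin, carton below 0.02 m/s and z of tin in the frame of tray between -0.006 and 0.008 m and x of tin in the frame of tray between -0.012 and 0.012 m and y of tin in the frame of tray between -0.1315 and 0.08 m and z of carton in the frame of tray between -0.006 and 0.008 m and x of carton in the frame of tray between -0.012 and 0.012 m and y of carton in the frame of tray between -0.1315 and 0.08 m and value of joint bookend between 0.0385 and 0.0505 m); the robot touches nothing.
It fails at once if the bowl, mug, glass or spoon is moved more than 30 mm (distance of any of bowl, mug, glass, spoon from where it was at the start of the episode above 0.03 m).
It fails at once if the glass jar strikes the tray hard (over 45 N) (contact force between jar and tray above 45 N).
It fails at once if the glass jar is knocked over (angle between jar's own z axis and vertical above 1.2 rad).
It also fails if it takes over 58 s, if anything falls off the work surface, if the arm or the gripper's body presses on something with over 40 N, if the wrist force passes 120 N, or if a joint passes its speed limit or range.

## Robot

A 6-joint arm with a two-finger parallel gripper is mounted at the origin on the work surface. World frame = base frame: x ahead of the robot, y to its left, z up, the work surface at z = 0. Lengths are in mm, angles in rad, forces in N, time in s.
With the tool pointing down it reaches from about 350 to 850 mm from the base axis. Payload 8.1 kg.
Tool frame: the origin (TCP) lies between the finger pads; the fingertips stand 11 mm ahead of it and the grasp point (between the pads) lies 8 mm behind it; z points along the fingers, y is the direction in which the jaws open and shut (so a half turn about z gives the same grasp; the last joint's range is limited). The gripper opens to 85 mm and grips with 20 to 120 N. Pads are 22 mm wide; open, the fingers measure 114 mm over their backs; the gripper's body (76 mm by 85 mm) begins 54 mm behind the grasp point. The pads swing forward as they close: fully open they stand 13 mm farther back than shut.
Start: joints at [1.076, 0.13, 1.488, -0, 1.523, -0.085], TCP at [239.035, 550.334, 242.292] pointing down, gripper open.
Joint ranges: [-2.96, 2.96], [-0.89, 2.26], [0.02, 2.5], [-1.34, 4.48], [0, 2.73], [-2.66, 2.66]. Speed limits (rad/s): [2.39, 2.39, 2.79, 3.14, 3.14, 3.14].

## Interface

Orientations are given as a unit quaternion [x, y, z, w].
In Python, from station import arm gives the robot as it stands.
- The arm moves only by the tool carry_out, never from a script. Its argument "motion" is a list of rows, each a list of 7 numbers: the opening, from 0 (shut) to 1 (fully open), then the shift along the world's x, y, z in mm, then the turn, a rotation vector about the world's x, y, z in rad. A call has 1 to 5 rows; each row is the pose to reach, as a shift and turn from the pose measured when the call began; what a row does not reach only later rows make up. A row lasts 1/12 s, in which the tool goes at most 41.7 mm and 7.16 degrees, less where a joint would pass 70% of its speed; a pose out of reach is approached as far as the arm can. A call with a gripper value outside its range is refused whole. The fingers move at their own pace and stop on an object; "grip_force" is the grip in N (left out, the last holds). Time passes only in rows, so rows that repeat a pose let the fingers close. It gives the time, the measured TCP pose, the force and the opening at its end, in the units of the state.
- arm.sense(): the state, without advancing time (a new reading comes with each control period).
- arm.snapshot(name): name is "scene" or "top"; returns (picture, depth): 480x640x3 uint8, blue, green, red; 480x640 float32, mm along the optical axis (not along the pixel's ray), 0 where there is no reading.
- arm.camera_info(name): a dict with "fx", "fy", "cx", "cy" (pixels), "origin" and "rotation" of the camera in the world. Camera axes: x right, y down, z forward; pixel columns grow to the right and rows downward; lengths in mm; the calibration is good to about 2 mm. A picture is of the moment at which its call begins. camera_info takes no time and is no camera call.
- arm.sign_off(): hands the job in, once; it reports no verdict.
Trained networks look in the newest picture that a camera, given by its name, has taken for a name from the list of things; names that differ only in an ending like _2 or _b are one class to them, and where a whole thing is asked for, a point or a joint stands for the part that bears it (a point fixed in the world has none). Each returns a list of dicts, best first, with "p" (0 to 1); they miss things now and then, are a little off and sometimes report something else, mostly with a low value. They report only what shows in the picture. A call takes as long as a camera call. They do not tell look-alikes from the thing itself.
- arm.masks_of(camera, query): "pixels" (480x640 bool, what is visible of it) and "at" ([column, row] in pixels, amid what is visible of it).
The state is a dict: "time_s": time; "joint_pos": joint angles; "dq": joint speeds; "tau": joint torques, N m; "position": TCP position; "orientation": TCP orientation; "contact_force": force on the tool from outside, world axes, zero at the start; "ft_torque": the same for the moment, N m; "opening": opening from 0.0 (shut) to 1.0 (fully open).
Only numpy, scipy, OpenCV 4.12 (cv2) and the standard library are available. Lean on these libraries where they do the work, as an engineer would, in place of code of your own. Each camera call takes 0.05 s, during which the arm holds its last target.

## Working session

There is one attempt and no reset: what is moved stays moved. The work goes in short steps, Python scripts to look and compute and a tool call to move; the robot and the scene stay as the last step left them, time stands still between calls to the robot, and variables do not carry over. Pictures are saved under pics/ and viewed, and the job is handed in when it is done.

Besides the shell and the picture viewer there is one more tool, called after ">>>" as a command line: name --pt "numbers of a row" for each row, then --argument value for the rest. carry_out: Moves the arm, as the interface text tells. Its arguments: {"type":"object","properties":{"motion":{"type":"array","items":{"type":"array","items":{"type":"number"}}},"grip_force":{"type":"number"}},"required":["motion"]}

```bash
mkdir -p pics; ls
python3 - <<'E'
from station import arm
import cv2
s=arm.sense();print(s)
for n in("scene","top"):
    p,d=arm.snapshot(n);cv2.imwrite(f"pics/{n}0.png",p);print(n,arm.camera_info(n))
    import numpy as np;np.save(f"pics/{n}0.npy",d)
E
```

```text
pics
{'time_s': 0.0, 'joint_pos': array([ 1.07560263e+00,  1.31155852e-01,  1.48931496e+00,  3.02647993e-06,
        1.52296717e+00, -8.54163237e-02]), 'dq': array([ 2.42770912e-03, -9.73245360e-04,  1.65211909e-03, -2.06135341e-04,
        1.44303346e-04, -9.89287348e-06]), 'tau': array([-9.76453412e-04, -5.69422674e+01, -5.00529242e+01, -4.24160507e-04,
        1.51704153e-02,  1.83504591e-05]), 'position': array([238.7765359 , 549.86074791, 241.22797958]), 'orientation': array([ 2.03458161e-01,  9.79083207e-01, -8.83620953e-04, -2.65554778e-04]), 'contact_force': array([-0.00231363,  0.09009096, -0.28121214]), 'ft_torque': array([ 0.00539508,  0.06874111, -0.0260275 ]), 'opening': 0.9976754020682678}
scene {'fx': 461.00142409057224, 'fy': 461.00142409057224, 'cx': 314.5364375558998, 'cy': 238.52263149813044, 'origin': array([1179.02839903,  399.59567601,  770.45353366]), 'rotation': array([ 0.41176242,  0.81323863, -0.37059714, -0.17819203])}
top {'fx': 503.0849546314512, 'fy': 503.0849546314512, 'cx': 317.6750777599639, 'cy': 244.23782976673166, 'origin': array([ 366.98551213,  -79.8829406 , 1139.53132177]), 'rotation': array([ 0.7126291 , -0.69636052,  0.05533138, -0.06465477])}
```

View pics/scene0.png

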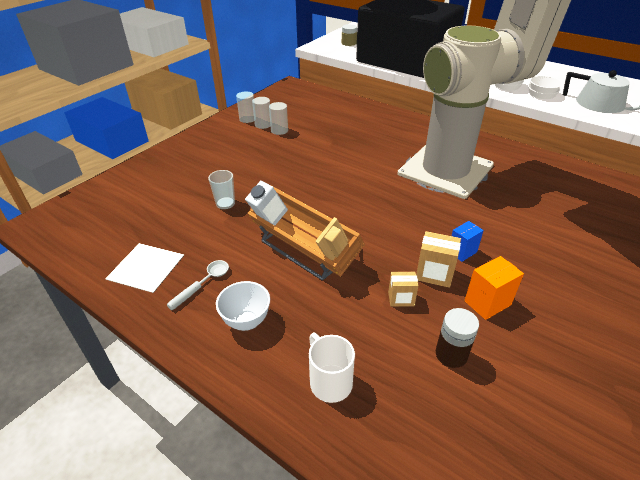

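View pics/top0.png

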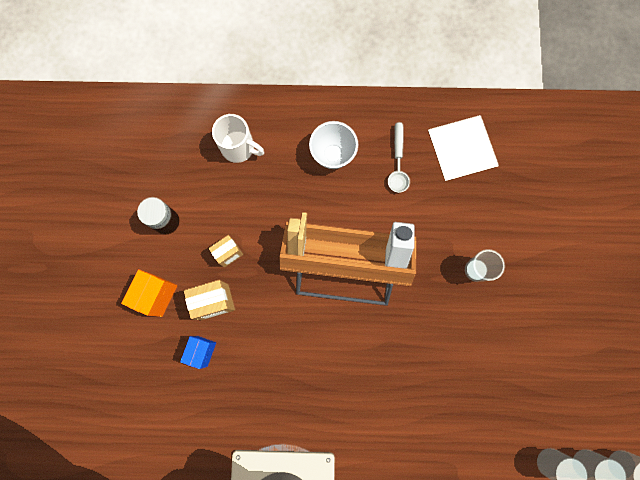

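Brown carton candidates in the scene view are the small one at (403,288), the larger one at (438,258), blue (467,240) and orange (494,288). I choose the larger brown one, which is at (210,300) in the top view. The jar is at scene (458,338) and top (154,212). The three jars at the back, around (262,113), are not part of the job.

```bash
cat > h.py <<'E'
import numpy as np,cv2
from station import arm
from scipy.spatial.transform import Rotation as R
def cloud(n,d):
    c=arm.camera_info(n);v,u=np.mgrid[0:480,0:640]
    P=np.stack([(u-c['cx'])/c['fx']*d,(v-c['cy'])/c['fy']*d,d],-1)
    return P@R.from_quat(c['rotation']).as_matrix().T+c['origin']
def proj(n,X):
    c=arm.camera_info(n);p=(np.atleast_2d(X)-c['origin'])@R.from_quat(c['rotation']).as_matrix()
    return np.stack([p[:,0]/p[:,2]*c['fx']+c['cx'],p[:,1]/p[:,2]*c['fy']+c['cy']],-1)
E
python3 - <<'E'
from h import *
p,d=arm.snapshot("top");p2,d2=arm.snapshot("scene")
np.savez("pics/m0.npz",top=cloud("top",d),scene=cloud("scene",d2))
M={}
for n,D in(("top",d),("scene",d2)):
    C=cloud(n,D)
    for q in("jar","carton","tray","tin","bookend","glass","bowl","mug","spoon"):
        for i,r in enumerate(arm.masks_of(n,q)):
            m=r['pixels']&(D>0)
            if m.sum()<20: continue
            M[f"{n}|{q}|{i}"]=r['pixels']
            X=C[m]; print(n,q,i,round(r['p'],2),np.round(r['at']),m.sum(),np.round(np.median(X,0)),"z",np.round(np.percentile(X[:,2],[2,98])))
np.savez("pics/masks.npz",**M)
C=cloud("top",d);print(C[400,420],C[180,100], cloud("scene",d2)[380,200])
crop=cv2.resize(p2[220:380,370:540],None,fx=3.5,fy=3.5,interpolation=cv2.INTER_CUBIC);cv2.imwrite("pics/crop1.png",crop)
crop=cv2.resize(p[190:330,110:440],None,fx=2.4,fy=2.4,interpolation=cv2.INTER_CUBIC);cv2.imwrite("pics/crop2.png",crop)
E
```

```text
top jar 0 0.74 [158. 217.] 1130 [601. 280. 105.] z [ -1. 111.]
top carton 0 0.87 [227. 251.] 555 [533. 138.  65.] z [17. 69.]
top carton 1 0.75 [209. 299.] 1535 [424. 159.  97.] z [ -1. 101.]
top carton 2 0.62 [145. 295.] 1623 [434. 284.  96.] z [  6. 101.]
top carton 3 0.58 [201. 348.] 804 [316. 182.  69.] z [ 4. 74.]
top tray 0 0.58 [338. 251.] 5866 [ 531. -110.   76.] z [ 36. 145.]
top tin 0 0.71 [399. 244.] 1105 [ 537. -230.  139.] z [ 67. 157.]
top tin 1 0.29 [296. 234.] 713 [557. -21. 132.] z [ 58. 154.]
top bookend 0 0.55 [293. 238.] 695 [556. -20. 133.] z [ 62. 154.]
top bowl 0 0.79 [331. 148.] 1759 [793. -93.  30.] z [ 3. 67.]
top bowl 1 0.53 [232. 140.] 1533 [798. 136.  49.] z [ 1. 96.]
top mug 0 0.87 [234. 137.] 1579 [800. 136.  51.] z [ 2. 96.]
top spoon 0 0.96 [398. 175.] 595 [ 729. -245.   12.] z [ 1. 22.]
scene jar 0 0.77 [457. 336.] 1878 [628. 294.  88.] z [  8. 110.]
scene carton 0 0.92 [493. 287.] 2278 [463. 301.  78.] z [  7. 100.]
scene carton 1 0.85 [469. 239.] 701 [328. 199.  64.] z [ 7. 72.]
scene carton 2 0.75 [401. 289.] 860 [548. 147.  54.] z [ 8. 67.]
scene carton 3 0.57 [440. 254.] 1860 [449. 173.  79.] z [  4. 100.]
scene carton 4 0.16 [318. 233.] 3957 [547. -93.  73.] z [ 37. 145.]
scene tray 0 0.94 [318. 236.] 4055 [546. -94.  73.] z [ 35. 145.]
scene tin 0 0.55 [266. 200.] 1000 [ 556. -215.  123.] z [ 57. 156.]
scene bookend 0 0.81 [332. 241.] 788 [574. -22. 125.] z [ 60. 151.]
scene glass 0 0.64 [224. 189.] 785 [ 521. -408.   63.] z [ 4. 90.]
scene bowl 0 0.78 [242. 305.] 2072 [ 769. -109.   41.] z [ 4. 66.]
scene mug 0 0.76 [328. 367.] 2785 [793. 135.  55.] z [ 0. 96.]
scene spoon 0 0.64 [197. 281.] 610 [ 779. -243.   12.] z [ 0. 20.]
[ 2.23152954e+02 -2.93516702e+02 -1.31981498e-01] [705.71180409 456.70255602  -3.05821541] [934.39693891 -66.65273864  -0.98629813]
```

View pics/crop1.png

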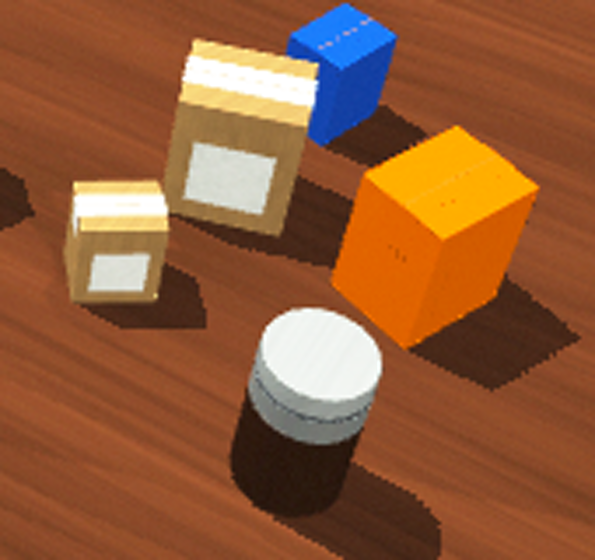

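View pics/crop2.png

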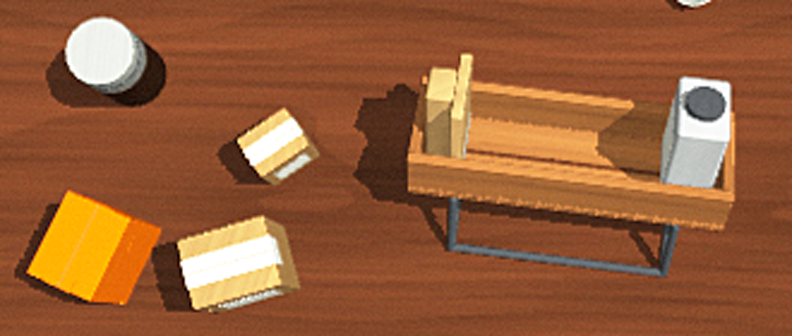

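```bash
cat > fit.py <<'E'
from h import *
from scipy.optimize import least_squares
def box(P,c,h):
    q=np.abs(P-c)-h; return np.linalg.norm(np.maximum(q,0),axis=-1)+np.minimum(q.max(-1),0)
def cyl(P,r,hh):
    a=np.hypot(P[:,0],P[:,1])-r;b=np.abs(P[:,2]-hh/2)-hh/2
    q=np.stack([a,b],-1);return np.linalg.norm(np.maximum(q,0),axis=-1)+np.minimum(q.max(-1),0)
def tray_sdf(P):
    D=[box(P,[0,0,-4],[47,141.5,4])]
    for s in(1,-1):
        D.append(box(P,[s*42,0,18.5],[5,141.5,26.5]));D.append(box(P,[0,s*136.5,18.5],[47,5,26.5]))
    return np.min(D,0)
def Rt(yaw,sl): return R.from_euler('ZY',[yaw,sl]).as_matrix()
def book_sdf(P,f): return np.minimum(box(P,[0,f+5,49.5],[34,5,49.5]),box(P,[0,f+22,49.5],[17,12,49.5]))
def fit_tray(P,x0=(545,-110,52,0,np.radians(25))):
    f=lambda p:tray_sdf((P-p[:3])@Rt(p[3],p[4]))
    return least_squares(f,x0,loss='soft_l1',f_scale=2,x_scale=[10,10,10,.1,.1])
E
python3 - <<'E'
from fit import *
C=np.load("pics/m0.npz");M=np.load("pics/masks.npz")
er=lambda m:cv2.erode(m.astype(np.uint8),np.ones((3,3)))>0
def pts(n,q,ex=()):
    m=M[f"{n}|{q}"].copy()
    m=er(m)
    for e in ex:m&=~(cv2.dilate(M[f"{n}|{e}"].astype(np.uint8),np.ones((7,7)))>0)
    X=C[n][m];return X
T={"top":pts("top","tray|0",["tin|0","bookend|0"]),"scene":pts("scene","tray|0",["tin|0","bookend|0"])}
T["both"]=np.vstack([T["top"],T["scene"]])
for k,P in T.items():
    P=P[P[:,2]>30];s=fit_tray(P);p=s.x;print(k,len(P),np.round(p[:3],1),np.degrees(p[3:]).round(2),"res",np.median(abs(s.fun)).round(2) if 0 else np.median(abs(tray_sdf((P-p[:3])@Rt(*p[3:])))).round(2))
tp=p
for n in("top","scene"):
  Q=(pts(n,"bookend|0")-tp[:3])@Rt(*tp[3:])
  s=least_squares(lambda v:book_sdf(Q-[v[1],0,v[2]],v[0]),[80,0,0],loss='soft_l1',f_scale=2);print(n,"book face",s.x, np.median(abs(s.fun)))
  Q=(pts(n,"tin|0")-tp[:3])@Rt(*tp[3:])
  s=least_squares(lambda v:box(Q,[v[1],v[0],48+v[2]],[31,22,48]),[-100,0,0],loss='soft_l1',f_scale=2);print(n,"tin y,x,z",s.x)
S={}
for nm,qs in dict(carton=("carton|1","carton|3"),jar=("jar|0","jar|0")).items():
  A=pts("top",qs[0]);B=pts("scene",qs[1])
  for k,P in dict(top=A,scene=B,both=np.vstack([A,B])).items():
    P=P[P[:,2]>12]
    best=None
    for y0 in ([0] if nm=="jar" else np.arange(0,3.1,.4)):
      if nm=="carton":f=lambda v:box((P-[v[0],v[1],v[3]])@Rt(v[2],0),[0,0,49],[31,39,49])
      else:f=lambda v:cyl(P-[v[0],v[1],v[3]],31,108)
      s=least_squares(f,[*np.median(P,0)[:2],y0,0],loss='soft_l1',f_scale=2,x_scale=[10,10,.1,10])
      if best is None or s.cost<best.cost:best=s
    print(nm,k,best.x.round(2),"yawdeg",np.degrees(best.x[2]).round(1),np.median(abs(best.fun)).round(2))
E
```

```text
top 4279 [ 519.6 -122.2   63.5] [-5.79 25.93] res 1.11
scene 2309 [ 528.2 -128.    58.8] [-5.69 23.74] res 0.88
both 6588 [ 529.  -118.6   58.8] [-5.75 24.51] res 1.0
top book face [86.46239006  0.26038078 -7.59061261] 0.6774218554639084
top tin y,x,z [-113.32972377    4.75130228    5.83998918]
scene book face [85.89066279  0.46861352 -7.89337687] 0.5912758451095073
scene tin y,x,z [-113.43938891    4.16955571    3.91026549]
carton top [ 4.2524e+02  1.6713e+02  3.4500e+00 -2.3000e-01] yawdeg 197.9 0.87
carton scene [ 4.2443e+02  1.6969e+02  3.2000e-01 -2.4000e-01] yawdeg 18.1 0.85
carton both [ 4.2525e+02  1.6714e+02  3.1000e-01 -2.4000e-01] yawdeg 18.0 0.86
jar top [ 6.0803e+02  2.9079e+02  5.0000e-02 -3.7000e-01] yawdeg 2.9 0.75
jar scene [ 6.0678e+02  2.8997e+02  0.0000e+00 -7.0000e-02] yawdeg 0.0 0.6
jar both [ 6.0697e+02  2.9047e+02 -0.0000e+00 -1.9000e-01] yawdeg -0.2 0.75
```

Run:
```python
from fit import *
C=np.load("pics/m0.npz")
p=[529+2.5,-118.6,52,np.radians(-5.75),np.radians(25)]
im=np.full((560,780,3),255,np.uint8)
for n,col in(("top",(255,0,0)),("scene",(0,0,255))):
    Q=(C[n].reshape(-1,3)-p[:3])@Rt(*p[3:])
    m=(abs(Q[:,1])<40)&(abs(Q[:,0])<90)&(Q[:,2]>-40)&(Q[:,2]<100)
    for x,y,z in Q[m]: cv2.circle(im,(int(200+2*x),int(250-2*z)),0,col,2)
    m=(abs(Q[:,0])<15)&(Q[:,2]>-40)&(Q[:,2]<130)&(abs(Q[:,1])<180)
    for x,y,z in Q[m]: cv2.circle(im,(int(390+2*y),int(540-1.5*z-40)),0,col,2)
for a in(-47,-37,37,47):cv2.line(im,(200+2*a,100),(200+2*a,270),(0,180,0),1)
for b in(0,45):cv2.line(im,(60,250-2*b),(340,250-2*b),(0,180,0),1);cv2.line(im,(60,int(500-1.5*b)),(700,int(500-1.5*b)),(0,180,0),1)
for a in(-131.5,131.5):cv2.line(im,(int(390+2*a),400),(int(390+2*a),520),(0,180,0),1)
cv2.imwrite("pics/slice.png",im)
```

```text
(no output)
```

View pics/slice.png

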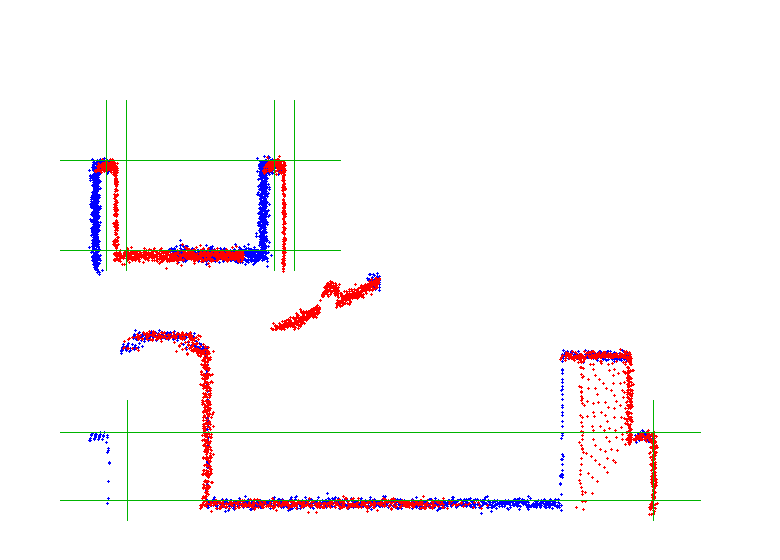

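Run:
```python
from fit import *
C=np.load("pics/m0.npz");M=np.load("pics/masks.npz")
p=np.array([531.5,-118.6,52,np.radians(-5.75),np.radians(25)]);Rm=Rt(*p[3:]);p[:3]+=Rm@[-5.5,-9.5,-1.5]
def near(n,p):
    Q=(C[n].reshape(-1,3)-p[:3])@Rt(*p[3:])
    m=(abs(Q[:,0])<52)&(abs(Q[:,1])<147)&(Q[:,2]>-7)&(Q[:,2]<50)&~((Q[:,1]>60)&(Q[:,1]<131)&(abs(Q[:,0])<37))&~((Q[:,1]<-85)&(Q[:,1]>-130)&(abs(Q[:,0])<37))
    return C[n].reshape(-1,3)[m]
def sdf(P):
    D=[box(P,[0,0,-4],[47,141.5,4])]
    for s in(1,-1):
        D.append(box(P,[s*42,0,20],[5,141.5,25]));D.append(box(P,[0,s*136.5,20],[47,5,25]))
    return np.min(D,0)
for k in("top","scene","both"):
    q=p.copy()
    for _ in range(3):
        P=near(k,q) if k!="both" else np.vstack([near("top",q),near("scene",q)])
        f=lambda v:sdf((P-v[:3])@Rt(v[3],v[4]))
        q=least_squares(f,q,loss='soft_l1',f_scale=1,x_scale=[10,10,10,.1,.1]).x
    print(k,len(P),q[:3].round(1),np.degrees(q[3:]).round(2),np.median(abs(f(q))).round(2))
np.save("tray.npy",q);tp=q
er=lambda m:cv2.erode(m.astype(np.uint8),np.ones((3,3)))>0
for n in("top","scene"):
  Q=(C[n][er(M[n+"|bookend|0"])]-tp[:3])@Rt(*tp[3:])
  s=least_squares(lambda v:book_sdf(Q-[v[1],0,v[2]],v[0]),[90,0,0],loss='soft_l1',f_scale=2);print(n,"book face,x,z",s.x.round(1), np.median(abs(s.fun)).round(2))
  Q=(C[n][er(M[n+"|tin|0"])]-tp[:3])@Rt(*tp[3:])
  Q=Q[Q[:,2]<100]
  s=least_squares(lambda v:box(Q,[v[1],v[0],50],[31,22,50]),[-105,0],loss='soft_l1',f_scale=2);print(n,"tin y,x",s.x.round(1), "top z pct", np.percentile(Q[:,2],[50,90,98]).round(1))
```

```text
top 4843 [ 524.9 -127.3   52. ] [-5.78 24.94] 0.87
scene 3436 [ 525.  -127.6   51.7] [-5.68 24.72] 0.79
both 8268 [ 524.9 -127.6   51.9] [-5.75 24.87] 0.85
top book face,x,z [95.8 -0.1  0. ] 0.65
top tin y,x [-103.7    4.2] top z pct [67.2 93.5 98.3]
scene book face,x,z [103.2  -0.3  -0.3] 1.87
scene tin y,x [-103.9    4.2] top z pct [63.7 93.8 99.2]
```

```bash
cat > go.py <<'E'
from h import *
import sys
tp=np.load("tray.npy"); tp=np.array([524.9,-127.6,51.9,np.radians(-5.73),np.radians(25)])
Rtray=R.from_euler('ZY',tp[3:])
def down(deg):
    a=np.radians(deg);y=np.array([np.cos(a),np.sin(a),0]);z=np.array([0,0,-1.]);return R.from_matrix(np.stack([np.cross(y,z),y,z],-1))
Rin=Rtray*R.from_matrix(np.stack([[0,1,0],[1,0,0],[0,0,-1]],-1).astype(float))
def tr(x,y,z): return tp[:3]+Rtray.apply([x,y,z])
def delta(pos,rot):
    s=arm.sense();c=R.from_quat(s['orientation'])
    print("t",round(s['time_s'],2),"shift",(np.array(pos)-s['position']).round(1),"turn",(rot*c.inv()).as_rotvec().round(3),"F",s['contact_force'].round(1),"op",round(s['opening'],3))
E
python3 - <<'E'
from go import *
print(Rin.as_matrix().round(2), np.linalg.det(Rin.as_matrix()))
delta([425,167.5,200],down(18))
E
```

```text
[[ 0.1   0.9  -0.42]
 [ 1.   -0.09  0.04]
 [ 0.   -0.42 -0.91]] 1.0000000000000004
t 1.1 shift [ 185.9 -382.9  -42.3] turn [-0.     0.    -0.847] F [ 0.1 -0.1  0.4] op 1.001
```

>>> carry_out --pt "1 186 -383 -42 0 0 -0.847" --pt "1 186 -383 -42 0 0 -0.847" --pt "1 186 -383 -42 0 0 -0.847" --pt "1 186 -383 -42 0 0 -0.847" --pt "1 186 -383 -42 0 0 -0.847" --grip_force 40

```text
time_s: 1.52
position: [329.9, 362.2, 221.7]
orientation: [0.497, 0.868, 0.0, 0.0]
contact_force: [0.5, 0.5, 0.7]
opening: 1.003
```

```bash
python3 -c "
from go import *
delta([425,167.5,200],down(18))"
```

```text
t 1.52 shift [  95.1 -194.7  -21.7] turn [-0.     0.    -0.216] F [0.5 0.5 0.7] op 1.003
```

>>> carry_out --pt "1 95 -195 -22 0 0 -0.216" --pt "1 95 -195 -22 0 0 -0.216" --pt "1 95 -195 -22 0 0 -0.216" --pt "1 95 -195 -22 0 0 -0.216" --pt "1 95 -195 -22 0 0 -0.216"

```text
time_s: 1.93
position: [420.5, 175.5, 201.0]
orientation: [0.588, 0.809, 0.001, 0.0]
contact_force: [0.8, 0.4, -0.6]
opening: 1.002
```

```bash
python3 -c "
from go import *
delta([425,167.5,70],down(18))"
```

```text
t 1.93 shift [   4.5   -8.  -131. ] turn [-0.     0.001 -0.001] F [ 0.8  0.4 -0.6] op 1.002
```

>>> carry_out --pt "1 4.5 -8 -20 0 0 0" --pt "1 4.5 -8 -50 0 0 0" --pt "1 4.5 -8 -80 0 0 0" --pt "1 4.5 -8 -110 0 0 0" --pt "1 4.5 -8 -131 0 0 0"

```text
time_s: 2.35
position: [423.9, 166.8, 67.5]
orientation: [0.588, 0.809, -0.0, -0.0]
contact_force: [0.9, -0.9, -0.5]
opening: 0.999
```

```bash
python3 -c "
from go import *
delta([425,167.5,70],down(18))"
```

```text
t 2.35 shift [1.1 0.7 2.5] turn [ 0.    -0.001  0.   ] F [ 0.9 -0.9 -0.5] op 0.999
```

>>> carry_out --pt "1 1 1 2.5 0 0 0" --pt "0.6 1 1 2.5 0 0 0" --pt "0.5 1 1 2.5 0 0 0" --pt "0.5 1 1 2.5 0 0 0" --pt "0.5 1 1 2.5 0 0 0"

```text
time_s: 2.77
position: [426.3, 168.3, 71.8]
orientation: [0.588, 0.809, 0.001, 0.001]
contact_force: [-1.3, 0.3, 2.8]
opening: 0.726
```

>>> carry_out --pt "0 0 0 0 0 0 0" --pt "0 0 0 0 0 0 0" --pt "0 0 0 0 0 0 0" --pt "0 0 0 0 0 0 0"

```text
time_s: 3.1
position: [426.3, 168.3, 72.0]
orientation: [0.588, 0.809, 0.001, 0.001]
contact_force: [0.0, 0.0, -1.5]
opening: 0.725
```

Run:
```python
from go import *
delta([425,167.5,70],down(18))
p,d=arm.snapshot("scene");cv2.imwrite("pics/g1.png",p)
delta(tr(3,-36,70+130),Rin)
```

```text
t 3.1 shift [-1.3 -0.8 -2. ] turn [-0.001  0.003 -0.   ] F [ 0.   0.  -1.5] op 0.725
t 3.15 shift [ 181.8 -340.4  160. ] turn [-0.047  0.44  -0.407] F [0.7 0.3 0.4] op 0.721
```

View pics/g1.png

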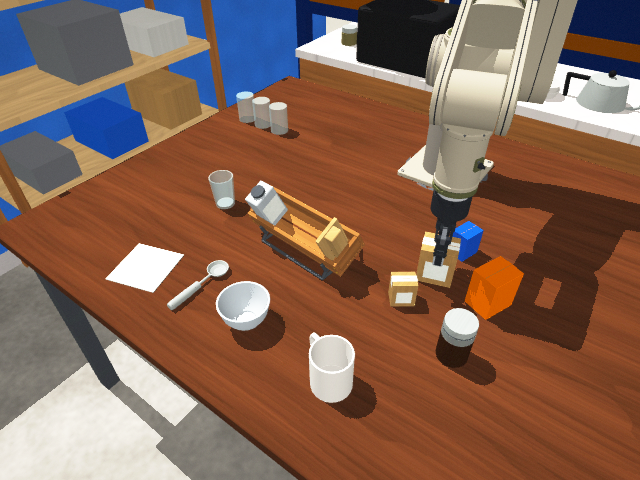

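The image shows the gripper holding the larger brown carton at (438,258). The opening is 61.6 mm, which matches the 62 mm side. Lifting.

>>> carry_out --pt "0 0 0 40 0 0 0" --pt "0 0 0 80 0 0 0" --pt "0 0 0 120 0 0 0" --pt "0 0 0 160 0 0 0" --pt "0 0 0 185 0 0 0"

```text
time_s: 3.57
position: [427.2, 168.6, 261.5]
orientation: [0.588, 0.809, 0.003, 0.002]
contact_force: [1.8, 1.5, -1.6]
opening: 0.719
```

```bash
python3 -c "
from go import *
delta(tr(3,-36,72+125),Rin)"
```

```text
t 3.57 shift [ 179.6 -340.6  -32.4] turn [-0.047  0.445 -0.407] F [ 1.8  1.5 -1.6] op 0.719
```

>>> carry_out --pt "0 18 -34 0 -0.005 0.045 -0.041" --pt "0 36 -68 0 -0.01 0.09 -0.08" --pt "0 54 -102 0 -0.015 0.13 -0.12" --pt "0 72 -136 0 -0.02 0.18 -0.16" --pt "0 90 -170 0 -0.025 0.22 -0.2"

```text
time_s: 3.98
position: [517.9, -3.1, 261.5]
orientation: [0.663, 0.741, -0.072, -0.08]
contact_force: [1.1, 0.8, -1.5]
opening: 0.719
```

```bash
python3 -c "
from go import *
delta(tr(3,-36,72+125),Rin)"
```

```text
t 3.98 shift [  89.  -168.9  -32.4] turn [-0.023  0.222 -0.206] F [ 1.1  0.8 -1.5] op 0.719
```

>>> carry_out --pt "0 18 -34 0 -0.005 0.045 -0.041" --pt "0 36 -68 0 -0.01 0.09 -0.08" --pt "0 54 -102 -6 -0.014 0.13 -0.12" --pt "0 72 -136 -18 -0.018 0.18 -0.16" --pt "0 89 -169 -30 -0.023 0.222 -0.206"

```text
time_s: 4.4
position: [607.8, -174.0, 231.1]
orientation: [0.725, 0.654, -0.145, -0.161]
contact_force: [1.6, 0.1, -2.0]
opening: 0.728
```

>>> carry_out --pt "0 0 0 0 0 0 0" --pt "0 0 0 0 0 0 0"

```text
time_s: 4.57
position: [606.6, -176.0, 223.4]
orientation: [0.725, 0.652, -0.148, -0.166]
contact_force: [-0.4, 0.2, -1.9]
opening: 0.723
```

Run:
```python
from go import *
s=arm.sense();print(Rtray.inv().apply(s['position']-tp[:3]).round(1))
delta(tr(3,-36,72+15),Rin);delta(tr(3,-36,72+60),Rin)
p,d=arm.snapshot("scene");cv2.imwrite("pics/g2.png",p)
p,d=arm.snapshot("top");cv2.imwrite("pics/g2t.png",p[150:350,220:480].repeat(3,0).repeat(3,1))
```

```text
[  5.6 -40.  191.8]
t 4.57 shift [-46.    8.7 -93.9] turn [-0.003 -0.011  0.006] F [-0.4  0.2 -1.9] op 0.723
t 4.57 shift [-27.1   6.8 -53.1] turn [-0.003 -0.011  0.006] F [-0.4  0.2 -1.9] op 0.723
```

View pics/g2.png

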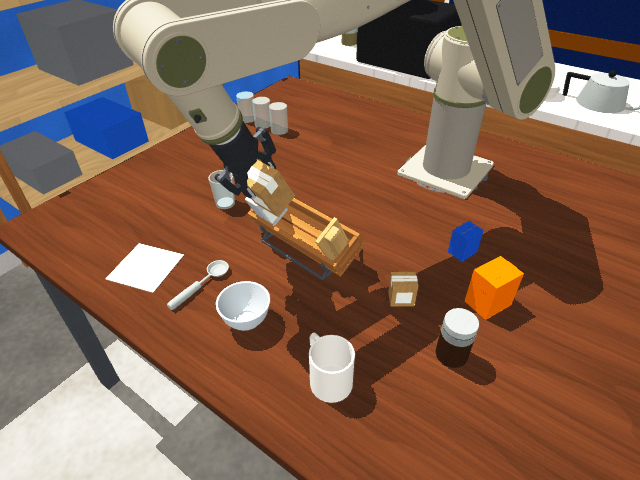

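View pics/g2t.png

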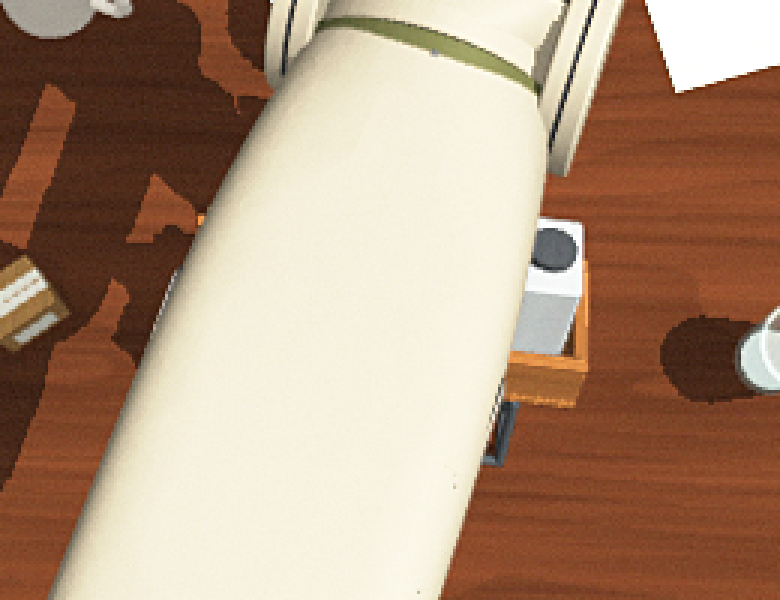

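The carton hangs over the tray at scene (270,190), tilted parallel to the tin, and it is clear of everything. Descending.

>>> carry_out --pt "0 -9 2.3 -18 -0.001 -0.004 0.002" --pt "0 -18 4.5 -36 -0.003 -0.011 0.006" --pt "0 -27 6.8 -53 -0.003 -0.011 0.006" --pt "0 -27 6.8 -53 -0.003 -0.011 0.006"

```text
time_s: 5.0
position: [578.8, -164.5, 177.8]
orientation: [0.723, 0.658, -0.143, -0.156]
contact_force: [-0.5, 0.5, -3.2]
opening: 0.723
```

Run:
```python
from go import *
s=arm.sense();print(Rtray.inv().apply(s['position']-tp[:3]).round(1))
delta(tr(3,-36,72+15),Rin)
p,d=arm.snapshot("scene");cv2.imwrite("pics/g3.png",p[140:300,200:400].repeat(4,0).repeat(4,1)[:600])
```

```text
[ -1.3 -31.3 138.3]
t 5.0 shift [-18.2  -2.9 -48.3] turn [ 0.002  0.01  -0.007] F [-0.5  0.5 -3.2] op 0.723
```

View pics/g3.png

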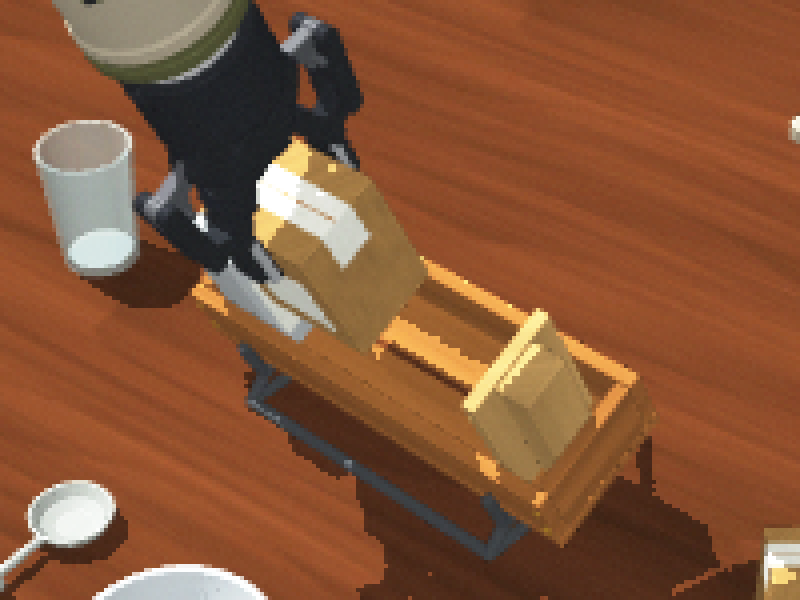

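>>> carry_out --pt "0 -2 -2 -4 0.001 0.005 -0.004" --pt "0 -5 -2 -13 0.001 0.005 -0.004" --pt "0 -8 -1.5 -22 0.001 0.005 -0.004" --pt "0 -8 -1.5 -22 0.001 0.005 -0.004" --pt "0 -8 -1.5 -22 0.001 0.005 -0.004"

```text
time_s: 5.47
position: [571.3, -166.4, 156.7]
orientation: [0.724, 0.656, -0.144, -0.158]
contact_force: [0.2, 0.2, -1.4]
opening: 0.722
```

Run:
```python
from go import *
s=arm.sense();print(Rtray.inv().apply(s['position']-tp[:3]).round(1))
delta(tr(3,-35,72+15),Rin)
```

```text
[  1.1 -34.  116.2]
t 5.47 shift [-10.6   0.  -27.3] turn [ 0.001  0.005 -0.002] F [ 0.2  0.2 -1.4] op 0.722
```

>>> carry_out --pt "0 -3.5 0 -9 0.001 0.004 -0.002" --pt "0 -7 0 -18 0.001 0.004 -0.002" --pt "0 -10.6 0 -27 0.001 0.004 -0.002" --pt "0 -10.6 0 -27 0.001 0.004 -0.002" --pt "0 -10.6 0 -27 0.001 0.004 -0.002"

```text
time_s: 5.88
position: [559.7, -166.2, 128.4]
orientation: [0.724, 0.655, -0.146, -0.161]
contact_force: [1.1, 0.3, -1.3]
opening: 0.721
```

Run:
```python
from go import *
s=arm.sense();print(Rtray.inv().apply(s['position']-tp[:3]).round(1))
delta(tr(3,-35,72),Rin)
```

```text
[  2.5 -34.9  85.6]
t 5.88 shift [ -5.3   0.5 -12.6] turn [-0.001 -0.002 -0.   ] F [ 1.1  0.3 -1.3] op 0.721
```

>>> carry_out --pt "0 -1.5 0.1 -3 0 0 0" --pt "0 -3 0.2 -6 0 0 0" --pt "0 -4.2 0.4 -9 0 0 0" --pt "0 -4.8 0.5 -11 0 0 0" --pt "0 -4.8 0.5 -11 0 0 0"

```text
time_s: 6.3
position: [554.5, -165.6, 116.9]
orientation: [0.724, 0.655, -0.146, -0.162]
contact_force: [0.5, 2.2, -1.6]
opening: 0.72
```

Run:
```python
from go import *
s=arm.sense();print(Rtray.inv().apply(s['position']-tp[:3]).round(1))
delta(tr(3,-35,72),Rin)
```

```text
[  2.6 -34.8  73. ]
t 6.3 shift [-0.1 -0.2 -1. ] turn [-0.001 -0.002 -0.   ] F [ 0.5  2.2 -1.6] op 0.72
```

>>> carry_out --pt "0 -0.4 0 -0.8 0 0 0" --pt "0 -0.8 0 -1.6 0 0 0" --pt "0 -1.2 0 -2.4 0 0 0" --pt "0 -1.2 0 -2.4 0 0 0"

```text
time_s: 6.63
position: [553.8, -165.6, 115.6]
orientation: [0.724, 0.655, -0.145, -0.161]
contact_force: [1.1, 1.0, 4.2]
opening: 0.72
```

Run:
```python
from go import *
s=arm.sense();print(Rtray.inv().apply(s['position']-tp[:3]).round(1), Rtray.inv().apply(s['contact_force']).round(1))
```

```text
[  2.6 -34.9  71.5] [-0.9  1.1  4.2]
```

>>> carry_out --pt "0.8 0 0 0 0 0 0" --pt "0.9 0 0 0 0 0 0" --pt "1 0 0 0 0 0 0" --pt "1 0 0 0 0 0 0" --pt "1 0 0 0 0 0 0"

```text
time_s: 7.05
position: [553.7, -165.6, 115.4]
orientation: [0.724, 0.655, -0.145, -0.161]
contact_force: [-0.2, -0.1, 0.1]
opening: 0.997
```

>>> carry_out --pt "1 6 -0.6 13 0 0 0" --pt "1 19 -1.8 41 0 0 0" --pt "1 36 -3.5 77 0 0 0" --pt "1 53 -5 113 0 0 0" --pt "1 53 -5 128 0 0 0"

```text
time_s: 7.47
position: [609.5, -171.0, 248.7]
orientation: [0.724, 0.655, -0.144, -0.158]
contact_force: [-0.4, 0.5, 0.7]
opening: 1.0
```

Run:
```python
from go import *
p,d=arm.snapshot("scene");cv2.imwrite("pics/g4.png",p)
delta([607.3,290.3,230],down(22))
```

```text
t 7.52 shift [ -2.2 461.5 -20.6] turn [ 0.062 -0.428  0.476] F [-0.2  0.5  1.8] op 0.998
```

View pics/g4.png

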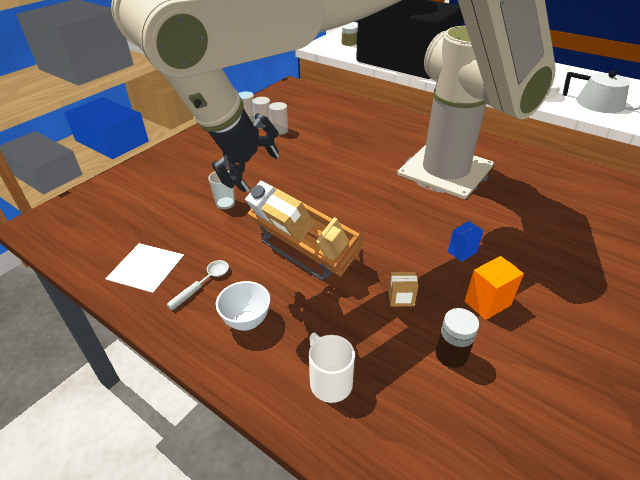

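The carton stands square next to the tin at scene (285,212). Next is the jar at (458,338).

>>> carry_out --pt "1 0 40 0 0.005 -0.04 0.05" --pt "1 0 80 0 0.01 -0.08 0.1" --pt "1 0 120 0 0.02 -0.13 0.15" --pt "1 0 160 0 0.026 -0.18 0.2" --pt "1 0 200 0 0.03 -0.22 0.25"

```text
time_s: 7.93
position: [609.1, 30.5, 250.5]
orientation: [0.646, 0.757, -0.071, -0.075]
contact_force: [0.5, 0.2, 0.4]
opening: 0.997
```

Run:
```python
from go import *
delta([607.3,290.3,230],down(22))
```

```text
t 7.93 shift [ -1.8 259.8 -20.5] turn [ 0.033 -0.205  0.225] F [0.5 0.2 0.4] op 0.997
```

>>> carry_out --pt "1 -2 41 0 0.01 -0.08 0.1" --pt "1 -2 82 0 0.02 -0.15 0.2" --pt "1 -2 123 0 0.033 -0.205 0.225" --pt "1 -2 164 0 0.033 -0.205 0.225" --pt "1 -2 205 -5 0.033 -0.205 0.225"

```text
time_s: 8.35
position: [606.2, 237.3, 246.8]
orientation: [0.559, 0.829, 0.001, 0.001]
contact_force: [1.1, 0.0, 0.2]
opening: 1.001
```

>>> carry_out --pt "1 0 35 -10 0 0 0" --pt "1 0 58 -15 0 0 0" --pt "1 0 58 -15 0 0 0" --pt "1 0 58 -15 0 0 0"

```text
time_s: 8.68
position: [605.1, 296.5, 230.3]
orientation: [0.558, 0.83, 0.0, 0.0]
contact_force: [0.1, -0.0, -0.1]
opening: 1.0
```

Run:
```python
from go import *
delta([607.3,290.3,66],down(22))
```

```text
t 8.68 shift [   2.2   -6.2 -164.3] turn [-0.     0.    -0.003] F [ 0.1 -0.  -0.1] op 1.0
```

>>> carry_out --pt "1 2 -6 -20 0 0 0" --pt "1 2 -6 -55 0 0 0" --pt "1 2 -6 -85 0 0 0" --pt "1 2 -6 -105 0 0 0" --pt "1 2 -6 -105 0 0 0"

```text
time_s: 9.1
position: [604.0, 287.4, 118.9]
orientation: [0.559, 0.829, -0.004, -0.002]
contact_force: [-1.0, -0.1, -1.1]
opening: 0.996
```

Run:
```python
from go import *
delta([607.3,290.3,66],down(22))
```

```text
t 9.1 shift [  3.3   2.9 -52.9] turn [ 0.004 -0.008 -0.001] F [-1.  -0.1 -1.1] op 0.996
```

>>> carry_out --pt "1 3 3 -8 0 0 0" --pt "1 3 3 -22 0 0 0" --pt "1 3 3 -36 0 0 0" --pt "1 3 3 -49 0 0 0" --pt "1 3 3 -51 0 0 0"

```text
time_s: 9.52
position: [605.4, 289.7, 64.6]
orientation: [0.559, 0.829, -0.006, -0.004]
contact_force: [-1.1, -0.6, -0.8]
opening: 0.997
```

>>> carry_out --pt "1 0 0 0 0 0 0" --pt "1 0 0 0 0 0 0"

```text
time_s: 9.68
position: [605.1, 289.6, 64.1]
orientation: [0.559, 0.829, -0.006, -0.004]
contact_force: [-0.6, 0.3, 0.8]
opening: 0.998
```

Run:
```python
from go import *
delta([607.3,290.3,66],down(22))
```

```text
t 9.68 shift [2.2 0.7 1.9] turn [ 0.006 -0.013 -0.001] F [-0.6  0.3  0.8] op 0.998
```

>>> carry_out --pt "1 2.2 0.7 3.5 0.006 -0.013 -0.001" --pt "1 2.2 0.7 3.5 0.006 -0.013 -0.001" --pt "0.8 2.2 0.7 3.5 0.006 -0.013 -0.001" --pt "0.6 2.2 0.7 3.5 0.006 -0.013 -0.001" --pt "0.5 2.2 0.7 3.5 0.006 -0.013 -0.001"

```text
time_s: 10.1
position: [607.5, 290.4, 68.9]
orientation: [0.559, 0.829, 0.0, 0.0]
contact_force: [-2.7, -1.6, 5.6]
opening: 0.719
```

>>> carry_out --pt "0 0 0 0 0 0 0" --pt "0 0 0 0 0 0 0" --pt "0 0 0 0 0 0 0" --pt "0 0 0 0 0 0 0"

```text
time_s: 10.43
position: [607.5, 290.4, 69.0]
orientation: [0.559, 0.829, 0.0, 0.0]
contact_force: [-1.1, -0.6, 0.9]
opening: 0.717
```

Run:
```python
from go import *
delta([607.3,290.3,67],down(22))
```

```text
t 10.43 shift [-0.2 -0.1 -2. ] turn [-0.001  0.001 -0.   ] F [-1.1 -0.6  0.9] op 0.717
```

>>> carry_out --pt "0 0 0 20 0 0 0" --pt "0 0 0 60 0 0 0" --pt "0 0 0 100 0 0 0" --pt "0 0 0 140 0 0 0" --pt "0 0 0 175 0 0 0"

```text
time_s: 10.85
position: [607.5, 290.4, 246.3]
orientation: [0.559, 0.829, 0.001, 0.0]
contact_force: [-0.3, 0.8, -2.7]
opening: 0.719
```

>>> carry_out --pt "0 0 0 8 0 0 0" --pt "0 0 0 14 0 0 0"

```text
time_s: 11.02
position: [608.8, 290.9, 263.8]
orientation: [0.559, 0.829, 0.003, 0.002]
contact_force: [-0.0, -0.4, -2.7]
opening: 0.715
```

Run:
```python
from go import *
delta(tr(3,48,69+140),Rin)
p,d=arm.snapshot("scene");cv2.imwrite("pics/g5.png",p)
```

```text
t 11.02 shift [  11.5 -379.8  -23.7] turn [-0.064  0.443 -0.476] F [-0.  -0.4 -2.7] op 0.715
```

View pics/g5.png

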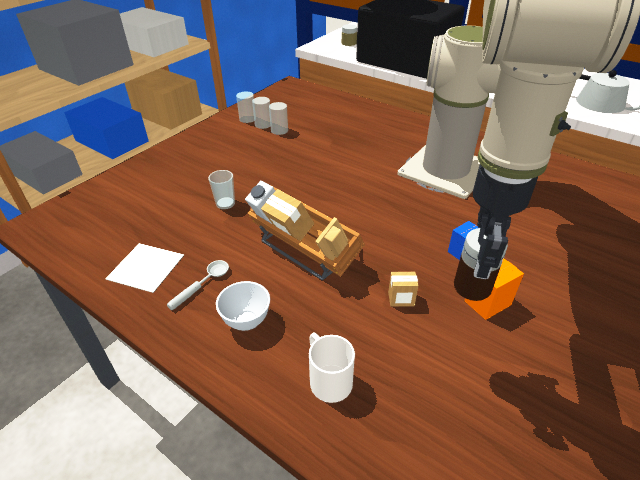

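The jar is lifted, at scene (480,268). The tray is in clear view, so I'll measure the gap left for the jar.

```bash
cat > gap.py <<'E'
from go import *
def prof(n,x0=-20,x1=25,z0=60,z1=92):
    p,d=arm.snapshot(n);Q=Rtray.inv().apply(cloud(n,d).reshape(-1,3)-tp[:3])
    return p,Q
if __name__=="__main__":
    p,Q=prof("scene");cv2.imwrite("pics/gap.png",p[160:300,220:390].repeat(4,0).repeat(4,1))
    im=np.full((560,780,3),255,np.uint8)
    for x,y,z in Q[(abs(Q[:,0])<12)&(abs(Q[:,1])<150)&(Q[:,2]>-10)&(Q[:,2]<140)]: cv2.circle(im,(int(390+2.5*y),int(380-2.5*z)),0,(0,0,0),2)
    for a in range(-120,121,20):cv2.line(im,(int(390+2.5*a),0),(int(390+2.5*a),400),(200,200,200),1);cv2.putText(im,str(a),(int(380+2.5*a),420),0,.4,(0,0,255),1)
    for a in range(0,121,20):cv2.line(im,(0,int(380-2.5*a)),(780,int(380-2.5*a)),(200,200,200),1)
    cv2.imwrite("pics/gapy.png",im)
E
python3 gap.py
```

```text
(no output)
```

View pics/gapy.png

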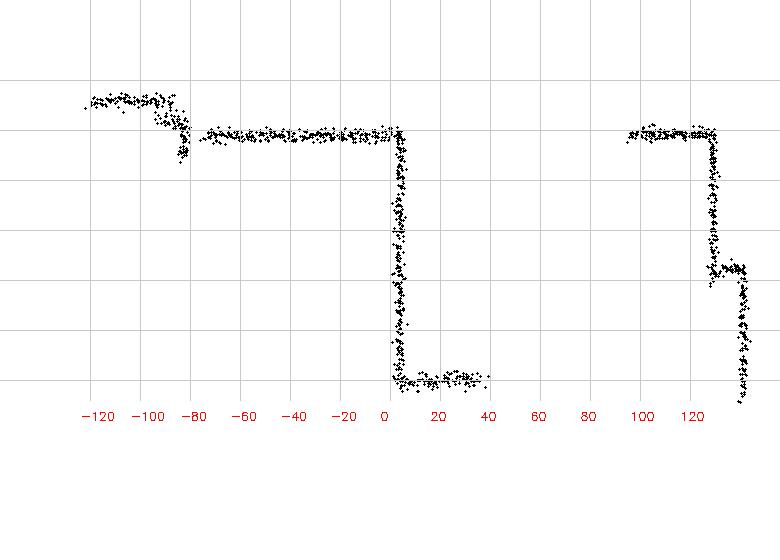

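View pics/gap.png

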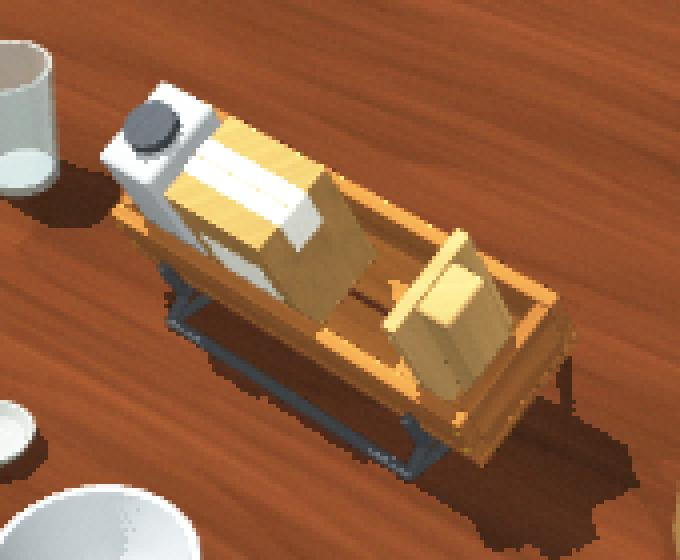

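The profile shows the carton upright with its face at tray y = +4, and the bookend face at about 95.5 (back 129.5, travel about 2 mm). The jar goes at y = 48.

>>> carry_out --pt "0 1 -25 2 -0.005 0.04 -0.04" --pt "0 2 -60 4 -0.01 0.09 -0.09" --pt "0 4 -95 6 -0.02 0.14 -0.14" --pt "0 5 -130 6 -0.025 0.18 -0.19" --pt "0 6 -165 6 -0.03 0.22 -0.24"

```text
time_s: 11.53
position: [612.2, 124.0, 262.0]
orientation: [0.651, 0.75, -0.076, -0.085]
contact_force: [-0.1, -0.9, -2.2]
opening: 0.715
```

Run:
```python
from go import *
delta(tr(3,48,69+140),Rin)
```

```text
t 11.53 shift [   8.1 -212.9  -21.9] turn [-0.033  0.21  -0.234] F [-0.1 -0.9 -2.2] op 0.715
```

>>> carry_out --pt "0 1 -35 4 -0.005 0.04 -0.045" --pt "0 3 -70 4 -0.01 0.08 -0.09" --pt "0 5 -105 4 -0.018 0.12 -0.14" --pt "0 6 -140 2 -0.025 0.16 -0.19" --pt "0 7 -172 0 -0.03 0.2 -0.225"

```text
time_s: 11.95
position: [618.0, -50.0, 258.2]
orientation: [0.722, 0.658, -0.143, -0.16]
contact_force: [0.2, 0.7, -2.1]
opening: 0.719
```

>>> carry_out --pt "0 0 -20 0 -0.003 0.01 -0.01" --pt "0 0 -38 0 -0.003 0.01 -0.01" --pt "0 0 -38 0 -0.003 0.01 -0.01" --pt "0 0 -38 0 -0.003 0.01 -0.01"

```text
time_s: 12.28
position: [616.9, -88.9, 254.4]
orientation: [0.725, 0.652, -0.149, -0.165]
contact_force: [-0.3, 0.9, -2.6]
opening: 0.718
```

Run:
```python
from go import *
s=arm.sense();print(Rtray.inv().apply(s['position']-tp[:3]).round(1))
delta(tr(3,48,69+60),Rin)
```

```text
[ -6.1  47.7 220.6]
t 12.28 shift [-30.2   3.4 -86.8] turn [-0.001 -0.012  0.006] F [-0.3  0.9 -2.6] op 0.718
```

>>> carry_out --pt "0 -6 0.7 -17 0 -0.005 0.003" --pt "0 -12 1.4 -35 0 -0.01 0.006" --pt "0 -18 2 -52 0 -0.012 0.006" --pt "0 -22 2.5 -64 0 -0.012 0.006" --pt "0 -22 2.5 -64 0 -0.012 0.006"

```text
time_s: 12.7
position: [592.2, -84.4, 185.7]
orientation: [0.723, 0.655, -0.147, -0.164]
contact_force: [-0.8, -0.3, -3.1]
opening: 0.712
```

Run:
```python
from go import *
s=arm.sense();print(Rtray.inv().apply(s['position']-tp[:3]).round(1))
delta(tr(3,48,69+60),Rin)
```

```text
[  0.3  49.7 147.7]
t 12.7 shift [ -5.6  -1.2 -18.1] turn [-0.003 -0.007 -0.001] F [-0.8 -0.3 -3.1] op 0.712
```

>>> carry_out --pt "0 -3 -1.2 -9 -0.003 -0.007 -0.001" --pt "0 -5.6 -1.2 -18 -0.003 -0.007 -0.001" --pt "0 -5.6 -1.2 -18 -0.003 -0.007 -0.001" --pt "0 -5.6 -1.2 -18 -0.003 -0.007 -0.001"

```text
time_s: 13.03
position: [586.2, -85.0, 167.2]
orientation: [0.724, 0.655, -0.146, -0.161]
contact_force: [-0.4, -0.5, -2.5]
opening: 0.716
```

Run:
```python
from go import *
s=arm.sense();print(Rtray.inv().apply(s['position']-tp[:3]).round(1))
delta(tr(3,48,69+20),Rin)
p,d=arm.snapshot("scene");cv2.imwrite("pics/g6.png",p[120:280,200:400].repeat(4,0).repeat(4,1)[:600])
```

```text
[  2.7  48.5 128.5]
t 13.03 shift [-16.4   1.1 -35.9] turn [-0.    -0.002 -0.001] F [-0.4 -0.5 -2.5] op 0.716
```

View pics/g6.png

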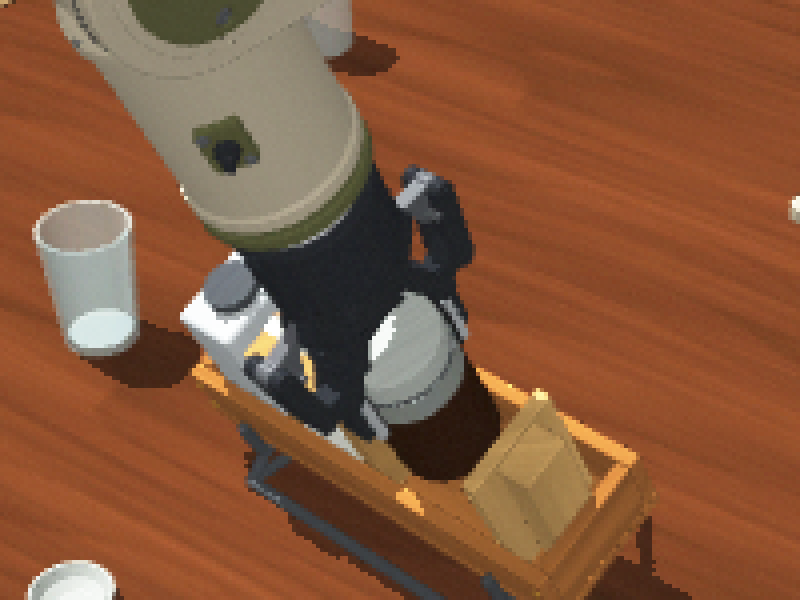

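The jar, at crop (440,400), is lined up between the carton and the bookend, and its axis is square to the floor. Lowering slowly.

>>> carry_out --pt "0 -4 0.3 -8 0 0 0" --pt "0 -8 0.6 -17 0 0 0" --pt "0 -12 0.8 -26 0 0 0" --pt "0 -15 1 -32 0 0 0" --pt "0 -15 1 -32 0 0 0"

```text
time_s: 13.5
position: [569.8, -84.0, 133.6]
orientation: [0.723, 0.655, -0.146, -0.162]
contact_force: [-0.5, -0.2, -3.6]
opening: 0.715
```

Run:
```python
from go import *
s=arm.sense();print(Rtray.inv().apply(s['position']-tp[:3]).round(1))
delta(tr(3,48,69+6),Rin)
```

```text
[ 2.1 47.9 91.1]
t 13.5 shift [ -5.9   0.7 -15. ] turn [-0.001 -0.004 -0.001] F [-0.5 -0.2 -3.6] op 0.715
```

>>> carry_out --pt "0 -1.4 0.2 -3.5 0 -0.003 0" --pt "0 -2.8 0.4 -7 0 -0.003 0" --pt "0 -4.2 0.6 -10.5 0 -0.003 0" --pt "0 -5.6 0.6 -14 0 -0.003 0" --pt "0 -5.6 0.6 -14 0 -0.003 0"

```text
time_s: 13.92
position: [563.7, -83.3, 118.8]
orientation: [0.724, 0.655, -0.146, -0.162]
contact_force: [0.5, 0.4, -2.9]
opening: 0.716
```

Run:
```python
from go import *
s=arm.sense();print(Rtray.inv().apply(s['position']-tp[:3]).round(1))
delta(tr(3,48,69),Rin)
```

```text
[ 2.7 47.9 75. ]
t 13.92 shift [-2.3  0.3 -5.6] turn [-0.001 -0.002 -0.001] F [ 0.5  0.4 -2.9] op 0.716
```

Last 6 mm in sub-millimetre rows.

>>> carry_out --pt "0 -0.3 0 -0.8 0 0 0" --pt "0 -0.7 0.1 -1.6 0 0 0" --pt "0 -1.1 0.1 -2.4 0 0 0" --pt "0 -1.4 0.2 -3.2 0 0 0" --pt "0 -1.8 0.2 -4 0 0 0"

```text
time_s: 14.33
position: [562.0, -83.1, 114.8]
orientation: [0.724, 0.655, -0.146, -0.161]
contact_force: [-0.2, -0.6, -3.3]
opening: 0.715
```

>>> carry_out --pt "0 -0.2 0 -0.5 0 0 0" --pt "0 -0.4 0 -1 0 0 0" --pt "0 -0.4 0 -1 0 0 0"

```text
time_s: 14.58
position: [561.6, -83.1, 113.8]
orientation: [0.724, 0.655, -0.146, -0.161]
contact_force: [-0.5, -0.3, -2.6]
opening: 0.716
```

Run:
```python
from go import *
s=arm.sense();print(Rtray.inv().apply(s['position']-tp[:3]).round(1),Rtray.inv().apply(s['contact_force']).round(1))
```

```text
[ 2.9 47.9 69.6] [ 0.7 -0.4 -2.6]
```

>>> carry_out --pt "0 -0.2 0 -0.4 0 0 0" --pt "0 -0.3 0 -0.8 0 0 0" --pt "0 -0.5 0 -1.1 0 0 0" --pt "0 -0.5 0 -1.1 0 0 0"

```text
time_s: 14.92
position: [561.1, -83.1, 112.8]
orientation: [0.724, 0.655, -0.145, -0.161]
contact_force: [0.8, -0.1, -2.7]
opening: 0.715
```

>>> carry_out --pt "0 -0.2 0 -0.4 0 0 0" --pt "0 -0.3 0 -0.8 0 0 0" --pt "0 -0.5 0 -1.1 0 0 0" --pt "0 -0.5 0 -1.1 0 0 0"

```text
time_s: 15.25
position: [561.1, -83.2, 112.6]
orientation: [0.724, 0.655, -0.145, -0.161]
contact_force: [0.3, 0.8, 4.8]
opening: 0.718
```

Contact: the force went from −2.7 to +4.8 N. Releasing.

>>> carry_out --pt "0.75 0 0 0 0 0 0" --pt "0.8 0 0 0 0 0 0" --pt "0.9 0 0 0 0 0 0" --pt "1 0 0 0 0 0 0" --pt "1 0 0 0 0 0 0"

```text
time_s: 15.67
position: [560.9, -83.2, 112.4]
orientation: [0.724, 0.655, -0.145, -0.161]
contact_force: [-0.3, 0.1, -0.4]
opening: 0.998
```

>>> carry_out --pt "1 4 -0.4 8 0 0 0" --pt "1 14 -1.4 30 0 0 0" --pt "1 28 -2.8 60 0 0 0" --pt "1 42 -4 90 0 0 0" --pt "1 47 -4 100 0 0 0"

```text
time_s: 16.08
position: [610.7, -87.6, 218.3]
orientation: [0.724, 0.656, -0.143, -0.158]
contact_force: [0.0, -1.0, 0.9]
opening: 1.003
```

```bash
python3 gap.py
python3 - <<'E'
from go import *
delta(tr(0,120.5,71+110),Rin)
E
```

```text
t 16.13 shift [ 1.7 72.3 -2.9] turn [ 0.001  0.008 -0.001] F [ 0.9 -0.4  2.7] op 1.0
```

View pics/gap.png

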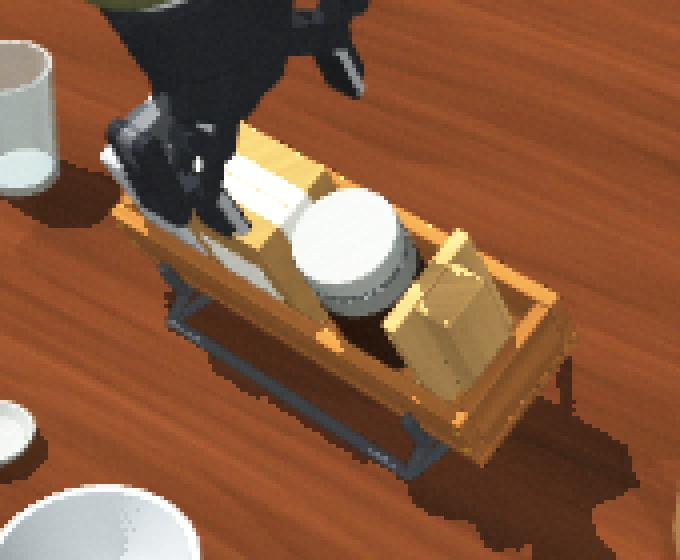

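View pics/gapy.png

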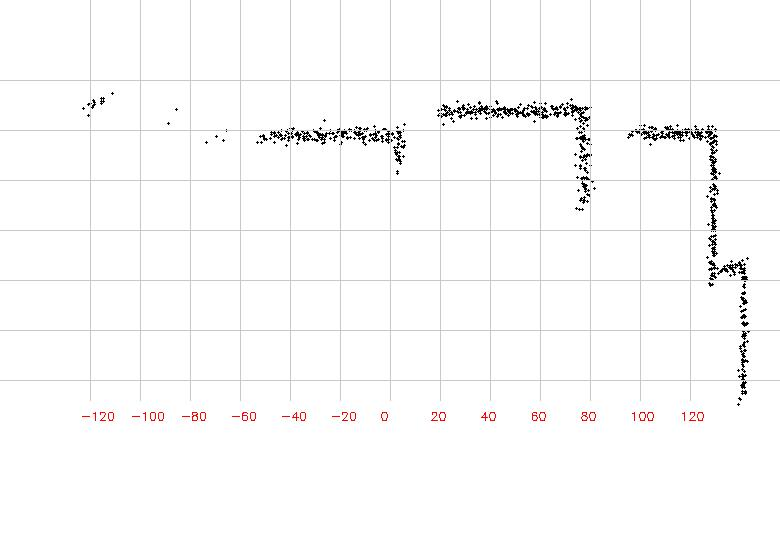

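The jar stands upright with its top at z = 108 and a span of about y = 17 to 79. Next I pinch the bookend rib at y = 120, x = 0.

>>> carry_out --pt "1 1 25 -1 0 0 0" --pt "1 2 55 -2 0 0.004 0" --pt "1 2 72 -3 0 0.004 0" --pt "1 2 72 -3 0 0.006 0" --pt "1 2 72 -3 0 0.006 0"

```text
time_s: 16.55
position: [612.9, -14.7, 215.0]
orientation: [0.723, 0.656, -0.146, -0.16]
contact_force: [0.2, -0.2, -0.5]
opening: 0.997
```

Run:
```python
from go import *
s=arm.sense();print(Rtray.inv().apply(s['position']-tp[:3]).round(1))
delta(tr(0,120.5,71+45),Rin)
```

```text
[  0.2 121.1 180.1]
t 16.55 shift [-27.2   2.1 -58. ] turn [ 0.001  0.    -0.003] F [ 0.2 -0.2 -0.5] op 0.997
```

>>> carry_out --pt "1 -9 0.7 -19 0 0 -0.003" --pt "1 -18 1.4 -38 0 0 -0.003" --pt "1 -27 2.1 -56 0 0 -0.003" --pt "1 -27 2.1 -56 0 0 -0.003" --pt "1 -27 2.1 -56 0 0 -0.003"

```text
time_s: 16.97
position: [584.6, -13.6, 158.0]
orientation: [0.724, 0.654, -0.147, -0.161]
contact_force: [0.9, -0.6, -0.0]
opening: 1.0
```

Run:
```python
from go import *
s=arm.sense();print(Rtray.inv().apply(s['position']-tp[:3]).round(1))
delta(tr(0,120.5,71),Rin)
```

```text
[ -1.3 119.4 116.5]
t 16.97 shift [-17.9   2.9 -41.8] turn [ 0.001 -0.003  0.001] F [ 0.9 -0.6 -0. ] op 1.0
```

>>> carry_out --pt "1 -4 1.5 -9 0 -0.002 0" --pt "1 -9 3 -20 0 -0.002 0" --pt "1 -14 3 -32 0 -0.002 0" --pt "1 -17.5 3 -40.5 0 -0.002 0" --pt "1 -17.5 3 -40.5 0 -0.002 0"

```text
time_s: 17.38
position: [566.6, -11.0, 116.8]
orientation: [0.724, 0.654, -0.146, -0.161]
contact_force: [-0.3, -0.7, -0.2]
opening: 1.0
```

>>> carry_out --pt "1 0 0 0 0 0 0"

```text
time_s: 17.47
position: [567.1, -11.4, 117.5]
orientation: [0.724, 0.654, -0.146, -0.161]
contact_force: [0.8, 0.2, 0.1]
opening: 1.001
```

Run:
```python
from go import *
s=arm.sense();print(Rtray.inv().apply(s['position']-tp[:3]).round(1))
delta(tr(0,120.5,71),Rin)
```

```text
[ -0.2 119.9  72.3]
t 17.47 shift [-0.3  0.7 -1.3] turn [ 0.001 -0.002  0.002] F [0.8 0.2 0.1] op 1.001
```

Good. Closing on the rib.

>>> carry_out --pt "0.7 0 0.5 0 0 0 0" --pt "0.5 0 0.5 0 0 0 0" --pt "0.3 0 0.5 0 0 0 0" --pt "0.2 0 0.5 0 0 0 0" --pt "0.1 0 0.5 0 0 0 0"

```text
time_s: 17.88
position: [566.5, -10.8, 119.0]
orientation: [0.724, 0.654, -0.147, -0.161]
contact_force: [-6.4, -0.9, 7.6]
opening: 0.391
```

>>> carry_out --pt "0 0 0 0 0 0 0" --pt "0 0 0 0 0 0 0" --pt "0 0 0 0 0 0 0" --grip_force 60

```text
time_s: 18.13
position: [566.5, -10.8, 119.1]
orientation: [0.724, 0.654, -0.147, -0.161]
contact_force: [-2.9, -0.3, -0.2]
opening: 0.388
```

Run:
```python
from go import *
s=arm.sense();print(Rtray.inv().apply(s['position']-tp[:3]).round(1),Rtray.inv().apply(s['contact_force']).round(1),Rtray.apply([0,-43,0]))
```

```text
[ -1.4 120.4  73.5] [-2.5 -0.6 -1.4] [ -4.29315208 -42.78514748   0.        ]
```

>>> carry_out --pt "0 -0.3 -3 0 0 0 0" --pt "0 -0.6 -6 0 0 0 0" --pt "0 -0.9 -9 0 0 0 0" --pt "0 -1.2 -12 0 0 0 0" --pt "0 -1.5 -15 0 0 0 0"

```text
time_s: 18.55
position: [565.0, -26.0, 119.1]
orientation: [0.724, 0.654, -0.147, -0.162]
contact_force: [-2.3, 3.9, 0.6]
opening: 0.39
```

>>> carry_out --pt "0 -0.2 -2 0 0 0 0" --pt "0 -0.4 -4 0 0 0 0" --pt "0 -0.6 -6 0 0 0 0" --pt "0 -0.8 -8 0 0 0 0" --pt "0 -1 -10 0 0 0 0"

```text
time_s: 18.97
position: [564.0, -36.0, 119.1]
orientation: [0.724, 0.654, -0.147, -0.162]
contact_force: [-2.1, 5.8, -0.4]
opening: 0.387
```

Run:
```python
from go import *
s=arm.sense();print(Rtray.inv().apply(s['position']-tp[:3]).round(1),Rtray.inv().apply(s['contact_force']).round(1))
p,d=arm.snapshot("scene");cv2.imwrite("pics/g7.png",p[120:280,200:400].repeat(4,0).repeat(4,1)[:600])
```

```text
[-1.5 95.  73.5] [-2.3  5.6 -1.5]
```

View pics/g7.png

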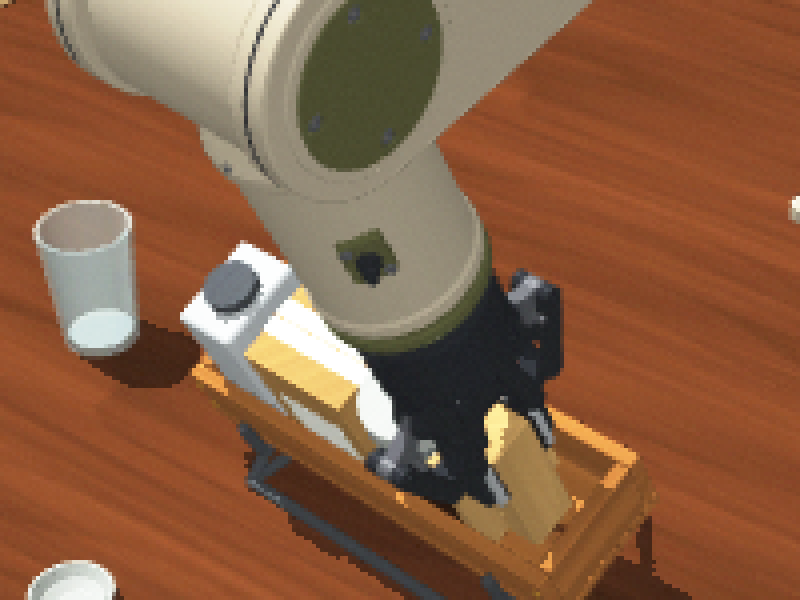

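The bookend is moving and pushing the jar with about 6 N. Roughly 18 mm is left.

>>> carry_out --pt "0 -0.2 -2 0 0 0 0" --pt "0 -0.4 -4 0 0 0 0" --pt "0 -0.6 -6 0 0 0 0" --pt "0 -0.8 -8 0 0 0 0" --pt "0 -1 -10 0 0 0 0"

```text
time_s: 19.43
position: [563.0, -45.0, 119.1]
orientation: [0.724, 0.654, -0.146, -0.162]
contact_force: [-1.5, 11.1, 0.4]
opening: 0.388
```

>>> carry_out --pt "0 -0.1 -1 0 0 0 0" --pt "0 -0.2 -2 0 0 0 0" --pt "0 -0.3 -3 0 0 0 0" --pt "0 -0.4 -4 0 0 0 0" --pt "0 -0.5 -5 0 0 0 0"

```text
time_s: 19.85
position: [562.7, -48.4, 119.1]
orientation: [0.724, 0.655, -0.145, -0.163]
contact_force: [-1.8, 11.4, 0.5]
opening: 0.386
```

Run:
```python
from go import *
s=arm.sense();print(Rtray.inv().apply(s['position']-tp[:3]).round(1),Rtray.inv().apply(s['contact_force']).round(1))
```

```text
[-1.5 82.6 73.5] [-2.9 11.2 -0.7]
```

>>> carry_out --pt "0 -0.2 -1.5 0 0 0 0" --pt "0 -0.3 -3 0 0 0 0" --pt "0 -0.4 -4 0 0 0 0" --pt "0 -0.5 -5 0 0 0 0" --pt "0 -0.5 -5 0 0 0 0"

```text
time_s: 20.27
position: [562.3, -51.8, 119.1]
orientation: [0.723, 0.655, -0.144, -0.164]
contact_force: [-0.6, 11.5, 0.5]
opening: 0.39
```

Run:
```python
from go import *
s=arm.sense();print(Rtray.inv().apply(s['position']-tp[:3]).round(1),Rtray.inv().apply(s['contact_force']).round(1))
p,d=arm.snapshot("scene");Q=Rtray.inv().apply(cloud("scene",d).reshape(-1,3)-tp[:3])
m=(abs(Q[:,0])<14)&(Q[:,1]>50)&(Q[:,1]<128)&(Q[:,2]>15)&(Q[:,2]<55);print("book back y",np.median(Q[m,1]).round(1),m.sum())
```

```text
[-1.5 79.1 73.5] [-1.8 11.4 -0.2]
book back y 88.0 108
```

>>> carry_out --pt "0 -0.1 -1.5 0 0 0 0" --pt "0 -0.3 -3 0 0 0 0" --pt "0 -0.4 -4 0 0 0 0" --pt "0 -0.4 -4 0 0 0 0"

```text
time_s: 20.65
position: [562.2, -53.4, 119.2]
orientation: [0.723, 0.655, -0.143, -0.165]
contact_force: [-0.5, 15.6, 0.7]
opening: 0.393
```

Run:
```python
from go import *
s=arm.sense();print(Rtray.inv().apply(s['position']-tp[:3]).round(1),Rtray.inv().apply(s['contact_force']).round(1),R.from_quat(s['orientation']).inv().__mul__(Rin).magnitude())
p,d=arm.snapshot("scene");Q=Rtray.inv().apply(cloud("scene",d).reshape(-1,3)-tp[:3])
m=(abs(Q[:,0])<14)&(Q[:,1]>50)&(Q[:,1]<128)&(Q[:,2]>15)&(Q[:,2]<55);print("book back y",np.median(Q[m,1]).round(1),m.sum())
```

```text
[-1.5 77.5 73.5] [-2.2 15.4 -0.3] 0.010091914604713124
book back y 86.7 104
```

Travel is about 44.8 mm and the force is rising to 15.6 N with motion stopping, so the row is tight. Releasing and retreating.

>>> carry_out --pt "0 0 0 0 0 0 0" --pt "0.5 0 0 0 0 0 0" --pt "0.8 0 0 0 0 0 0" --pt "1 0 0 0 0 0 0" --pt "1 0 0 0 0 0 0"

```text
time_s: 21.12
position: [562.2, -53.9, 119.2]
orientation: [0.723, 0.655, -0.143, -0.165]
contact_force: [-0.6, -0.3, 0.3]
opening: 0.901
```

>>> carry_out --pt "1 4 -0.4 8 0 0 0" --pt "1 14 -1.4 30 0 0 0" --pt "1 28 -2.8 60 0 0 0" --pt "1 42 -4 90 0 0 0" --pt "1 55 -5 118 0 0 0"

```text
time_s: 21.53
position: [617.9, -59.2, 239.6]
orientation: [0.723, 0.655, -0.143, -0.164]
contact_force: [0.6, -0.7, -0.3]
opening: 1.001
```

>>> carry_out --pt "1 -10 40 10 0 0 0.05" --pt "1 -20 80 20 0 0 0.1" --pt "1 -30 120 30 0 -0.05 0.15" --pt "1 -40 160 40 0 -0.1 0.2" --pt "1 -50 200 40 0 -0.15 0.25"

```text
time_s: 21.95
position: [569.1, 139.7, 282.5]
orientation: [0.644, 0.751, -0.106, -0.094]
contact_force: [1.4, 0.9, 1.3]
opening: 0.999
```

>>> carry_out --pt "1 -20 40 0 0 -0.05 0.05" --pt "1 -40 80 0 0 -0.1 0.1" --pt "1 -60 120 0 0 -0.1 0.15" --pt "1 -80 150 0 0 -0.1 0.2" --pt "1 -80 150 0 0 -0.1 0.2"

```text
time_s: 22.37
position: [485.4, 295.5, 284.1]
orientation: [0.567, 0.819, -0.081, -0.046]
contact_force: [-0.5, -0.4, 0.4]
opening: 0.998
```

```bash
python3 gap.py;python3 - <<'E'
from go import *
from fit import box,cyl
for n in("scene","top"):
    p,d=arm.snapshot(n);cv2.imwrite(f"pics/end_{n}.png",p)
    C=cloud(n,d).reshape(-1,3);Q=Rtray.inv().apply(C-tp[:3])
    m=(abs(Q[:,0])<14)&(Q[:,1]>50)&(Q[:,1]<128)&(Q[:,2]>15)&(Q[:,2]<55)
    print(n,"back",np.median(Q[m,1]).round(1),m.sum())
    for nm,y0,y1,z0,z1 in(("tin",-131,-100,96,104),("carton",-75,-15,92,104),("jar",0,50,102,114),("book",60,85,92,106)):
        k=(Q[:,1]>y0)&(Q[:,1]<y1)&(Q[:,2]>z0)&(Q[:,2]<z1)&(abs(Q[:,0])<45);T=Q[k]
        if k.sum()<40: print(nm,"few");continue
        c=T.mean(0);nrm=np.linalg.svd(T-c)[2][2];print(nm,k.sum(),"mean",c.round(1),"xr",np.percentile(T[:,0],[2,98]).round(1),"yr",np.percentile(T[:,1],[2,98]).round(1),"tilt",round(float(np.degrees(np.arccos(abs(nrm[2])))),1))
E
```

```text
scene back 86.7 109
tin 84 mean [  10.6 -114.8  102. ] xr [-23.5  37. ] yr [-129.1 -101.4] tilt 0.6
carton 558 mean [  4.4 -44.7  97.4] xr [-26.1  34.1] yr [-73.7 -16.6] tilt 0.2
jar 456 mean [  7.5  25.1 107.3] xr [-19.9  34.8] yr [ 1.6 48.2] tilt 0.7
book 201 mean [ 0.8 70.2 97.9] xr [-30.   30.1] yr [60.2 84.6] tilt 2.8
top back 52.3 20
tin 144 mean [  -7.  -116.6  101.9] xr [-26.6  34.9] yr [-129.7 -100.5] tilt 1.8
carton 780 mean [ -0.1 -44.9  97.7] xr [-28.8  32.1] yr [-73.7 -16.2] tilt 0.8
jar 544 mean [  3.3  24.2 107.6] xr [-23.4  32.2] yr [ 1.1 48.5] tilt 1.0
book 197 mean [-2.8 71.3 98.3] xr [-29.4  27.6] yr [60.3 84.3] tilt 0.5
```

View pics/gapy.png

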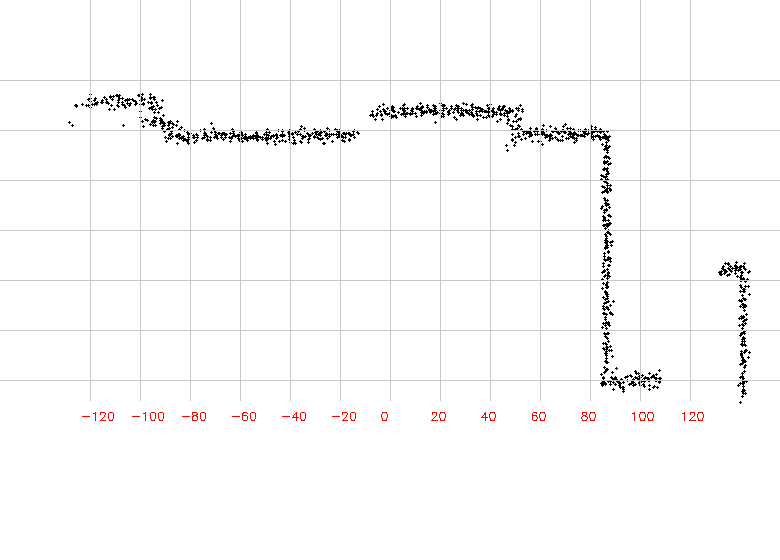

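View pics/end_scene.png

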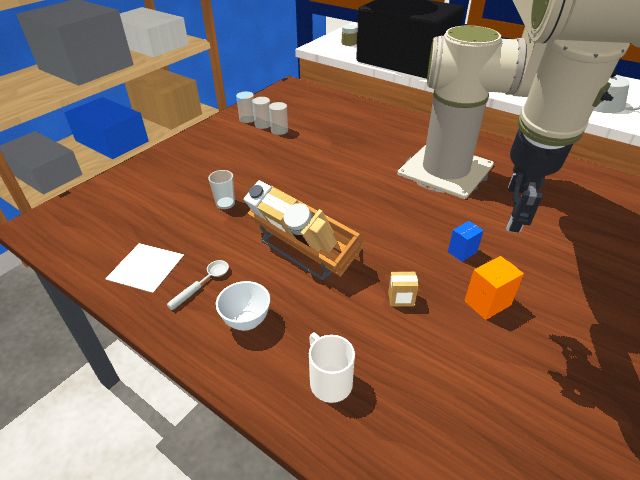

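View pics/end_top.png

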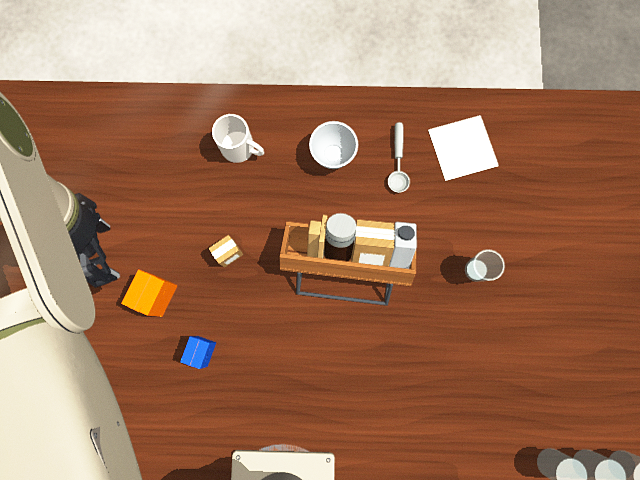

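The final views show the tin, carton, jar and bookend as a closed row at scene (295,215) and top (360,240). The bowl, mug, glass and spoon are at the same pixels as at the start. Signing off.

```bash
python3 -c "
from station import arm
print(arm.sign_off())"
```

```text
the job is handed in; nothing more can be done
None
```

I handed the job in at about 22.6 s. The carton and the jar stand beside the tin in the tray, and the bookend is slid up against the row. Sign-off gave no verdict, so what follows rests on my own measurements.

- **Placing:** I took the larger brown carton and set it next to the tin, then set the jar between the carton and the bookend. The jar touched down with about 5 N at the wrist, against the 45 N limit.
- **Bookend:** I pinched its rib and slid it until the push rose to about 15 N. Its back reads tray y = 86.7 mm from the scene camera, which gives a travel of about 44.8 mm. The allowed range is 38.5 to 50.5 mm, and about 45.5 mm means tight. That is roughly 0.7 mm of slack, within the measuring error.
- **Standing square:** The tops of all three are within about 1 mm of where they should be if standing on the floor. Their tilts measure at most 1.8 degrees, with 7 allowed.
- **Other things:** The bowl, mug, glass and spoon look unmoved in both views. I compared them by eye and did not measure them again.

**Checks that failed or disagreed:**
- My first tray fit was about 10 mm off along the row. I corrected it before making any move.
- The first scene-camera fit of the bookend was about 7 mm off, so I used the clear edge of its back instead.
- In the last check, the top-camera reading of the bookend's back was unusable because that face is hidden from above, so the final travel rests on the scene camera and the arm's own motion.

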